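# Set the portion dial and dispense on a cafe doser

### The job

Clear the steel tumbler out of the lever's way by standing it upright, wholly on the round grey tray, and turn the doser's dial to read 60 degrees against its index line. Only when both are done, swing the doser's sprung lever round to its stop and let it go so that it springs fully home, with the dial still at 60. Keep the tumbler upright throughout and leave the card terminal, pump bottle and pen pot where they stand.

Things in the scene. Friction and masses are not known exactly. Their poses are not given: they have to be found in the camera images.
- doser: Portion doser fixed to the counter, front (-x) towards the robot. Origin: on the counter under the dial's axis. Aluminium body x -92 to +200, y -70 to +70, 95 mm high; behind the dial a clear hopper with black lid, x +113 to +197, y -57 to +57, top at 185 mm. Spout 45 mm wide, 45 to 75 mm high, 33 mm out of the front. The lever is on its left (+y) side.
- dial (a joint): Dial reading, radians: 0 = zero mark at the index line, 1.047 = 60 degrees; range 0 to 4.712 (270 degrees). Grows as the dial turns counterclockwise seen from above. Vertical axis; stays where left; needs about 0.12 N m. Rim graduations in white: broad mark = 0, then clockwise a short mark every 10 degrees, a longer one every 30, up to 270.
- dial_grip (a point): On the dial's axis, 132 mm above the counter; frame turns with the dial. Dial: black disc 130 mm across, top at 108 mm, with an aluminium grip bar across its middle, 76 mm long (this frame's x), 20 mm thick (y), top at 150 mm; pinch it here. A narrower nose (10 mm thick, 12 mm longer) on the bar's -x end points at the zero mark: at 60 it points 60 degrees counterclockwise of the index line.
- index_line (a point): Middle of the black index line, 20 mm long, on a white block on the doser's front edge, level with the dial's top (108 mm), 78 mm from the dial's axis towards the doser's -x.
- lever (a joint): Lever angle, radians: 0 = home (arm straight out along the doser's +y), stop at 1.1. Grows counterclockwise seen from above, so the knob moves first towards the doser's -x (front). Sprung home: about 2 N at the knob at first, 7 N at the stop; let go, it returns by itself.
- lever_grip (a point): On the axis of the lever's upright knob, 105 mm above the counter, 120 mm from the hinge axis; frame turns with the lever, y outwards along the arm. Knob: black cylinder 20 mm in diameter, 63 to 125 mm above the counter, at the end of a flat steel arm 14 mm wide, 63 to 73 mm high.
- lever_hinge (a point): Hinge axis (vertical) of the lever, 68 mm above the counter, 20 mm in front (-x) of the dial's axis and 65 mm to its left (+y) in the doser's frame.
- tumbler_center (a point): Centre, half-way up, of an open steel tumbler, straight cylinder 60 mm in outer diameter, 100 mm high, wall 3 mm, about 160 g, loose. It starts standing on the counter in the sweep of the lever.
- tray_top (a point): Centre of the top face of a round stone-grey tray, 140 mm in diameter, 8 mm thick, fixed to the counter; it lies to the left or to the right of the doser, nearer the robot.
- terminal: Bystander: white card terminal lying on the counter, 165 (x) x 85 (y) x 53 mm high; origin at the centre of its underside. It lies on the other side from the tray.
- pump_bottle: Bystander: square yellow pump bottle, 65 x 65 mm, 125 mm to the shoulder, 185 mm to the top of the pump; origin at the centre of its underside. It stands behind (+x of) the lever's home position.
- pen_pot: Bystander: round glass pen pot, 72 mm in diameter, 100 mm high, with pens up to 170 mm; origin at the centre of its underside. It stands right of the hopper.

How it is judged:
By the outcome, as a careful person would: the job done as asked, in the order asked, and still so for the second after the job is handed in, with the robot touching nothing.
It also fails if it takes over 72 s, if anything falls off the work surface, if the arm or the gripper's body presses on something with over 40 N, if the wrist force passes 120 N, or if a joint passes its speed limit or range.

### The arm

A 6-joint arm with a two-finger parallel gripper is mounted at the origin on the work surface. World frame = base frame: x ahead of the robot, y to its left, z up, the work surface at z = 0. Lengths are in m, angles in rad, forces in N, time in s.
With the tool pointing down it reaches from about 0.35 to 0.775 m from the base axis. Payload 7.3 kg.
Tool frame: the origin (TCP) lies at the very end of the fingers, on their centre line; the grasp point (between the pads) lies 19 mm behind it; z points along the fingers, y is the line along which they close (so a half turn about z gives the same grasp; the last joint's range is limited). The gripper opens to 92 mm and grips with 3 to 60 N. Pads are 19 mm wide; open, the fingers measure 130 mm over their backs; the gripper's body (75 mm by 190 mm) begins 47 mm behind the grasp point.
Start: joints at [-1.281, 0.342, 1.524, -0, 1.275, -0.146], TCP at [0.222, -0.476, 0.227] pointing down, gripper open.
Joint ranges: [-2.53, 2.53], [-0.77, 2.02], [0.04, 2.7], [-1, 4.14], [0.28, 2.66], [-3.11, 3.11]. Speed limits (rad/s): [2.57, 2.57, 3.14, 3.14, 3.14, 3.14].

### API

Orientations are given as [roll, pitch, yaw] about the fixed x, y, z axes, in that order (R = Rz(yaw) Ry(pitch) Rx(roll)).
In Python, from cell import observe, read_camera, get_calibration, hand_in, search_frame gives the robot as it stands.
- The arm moves only by the tool step_arm, never from a script. Its argument "commands" is a list of rows, each an object with "translation": the shift along the tool's x, y, z in mm, a list of three; "roll": the turn about the tool's z in rad. In form: [{"translation": [x, y, z], "roll": roll}, ...]. A call has 1 to 20 rows; each row shifts and turns the commanded pose from where the row before left it, along the tool's axes as they then stand; what a row does not reach is not made up. A row lasts 1/12 s, in which the tool goes at most 41.7 mm and 7.16 degrees, less where a joint would pass 70% of its speed; a pose out of reach is approached as far as the arm can. A call is refused whole if a number of a shift passes 41.7 or a number of a turn 0.125, either way. A call with a gripper value outside its range is refused whole. "fingers" is the opening, from 0 (shut) to 1 (fully open), set as the call begins (left out, the last holds). The fingers move at their own pace and stop on an object; "grip_force" is the grip in N (left out, the last holds). Time passes only in rows, so rows that do not move let the fingers close. It gives the time, the measured TCP pose, the force, the opening and the grip force at its end, in the units of the state.
- observe(): the state, without advancing time (a new reading comes with each control period).
- read_camera(name): name is "scene" or "top"; returns the picture (420x560x3 uint8, red, green, blue); there is no depth.
- get_calibration(name): a dict with "camera_matrix" (3x3 intrinsics, pixels), "world_from_camera" (4x4, takes a point from camera to world coordinates). Camera axes: x right, y up, looking along -z (the intrinsics and any distortion apply to the point x, -y, -z); pixel columns grow to the right and rows downward; lengths in m; the calibration is good to about 2 mm. A picture is of the moment at which its call begins. get_calibration takes no time and is no camera call.
- hand_in(): hands the job in; it is judged then, once.
Trained networks look in the newest picture that a camera, given by its name, has taken for a name from the list of things; names that differ only in an ending like _2 or _b are one class to them, and where a whole thing is asked for, a point or a joint stands for the part that bears it (a point fixed in the world has none). Each returns a list of dicts, best first, with "confidence" (0 to 1); they miss things now and then, are a little off and sometimes report something else, mostly with a low value. They report only what shows in the picture. A call takes as long as a camera call.
- search_frame(camera, name): "at" ([x, y, z] in m, in world coordinates, good to about 4 mm: the middle of the surface that is visible of it).
The state is a dict: "time": time; "qpos": joint angles; "qvel": joint speeds; "joint_efforts": joint torques, N m; "tool_pos": TCP position; "tool_rot": TCP orientation; "contact_force": force on the tool from outside, world axes, zero at the start; "torque": the same for the moment, N m; "opening": finger opening in m; "grip_force": force on a finger pad.
Only numpy, scipy, OpenCV 4.12 (cv2) and the standard library are available. Lean on these libraries where they do the work, as an engineer would, in place of code of your own. Each camera call takes 0.05 s, during which the arm holds its last target. There are 200 camera calls.

## Working session

There is one attempt and no reset: what is moved stays moved. The work goes in short steps, Python scripts to look and compute and a tool call to move; the robot and the scene stay as the last step left them, time stands still between calls to the robot, and variables do not carry over. Pictures are saved under pics/ and viewed, at most 10 in all, crops included, and the job is handed in when it is done.

Besides the shell and the picture viewer there is one more tool, called after ">>>" in YAML: its name, and indented under it one key for each argument. step_arm: Moves the arm, as the interface text tells. Its arguments: {"type":"object","properties":{"commands":{"type":"array"},"fingers":{"type":"number"},"grip_force":{"type":"number"}},"required":["commands"]}

```bash
mkdir -p pics; python3 - <<'E'
from cell import *
import cv2,numpy as np
for c in("top","scene"):
    im=read_camera(c); cv2.imwrite(f"pics/{c}0.png",im[:,:,::-1])
    k=get_calibration(c); print(c,np.round(k["camera_matrix"],1).tolist(),np.round(k["world_from_camera"],3).tolist(),[x for x in k if x not in("camera_matrix","world_from_camera")])
    for n in["doser","dial","dial_grip","index_line","lever_grip","lever_hinge","tumbler_center","tray_top","terminal","pump_bottle","pen_pot"]:
        r=search_frame(c,n); print(n,[(np.round(d["at"],3).tolist(),round(d["confidence"],2)) for d in r[:2]])
print(observe())
E
```

```text
top [[447.5, 0.0, 271.7], [0.0, 447.5, 209.4], [0.0, 0.0, 1.0]] [[-0.017, 0.994, -0.109, 0.446], [-1.0, -0.016, 0.009, 0.001], [0.007, 0.109, 0.994, 1.238], [0.0, 0.0, 0.0, 1.0]] []
doser [([0.635, 0.022, 0.109], 0.69)]
dial [([0.594, 0.04, 0.106], 0.56)]
dial_grip [([0.592, 0.038, 0.106], 0.57)]
index_line [([0.634, 0.022, 0.108], 0.93)]
lever_grip [([0.617, 0.182, 0.074], 0.82)]
lever_hinge [([0.638, 0.021, 0.108], 0.69)]
tumbler_center [([0.546, 0.192, 0.032], 0.82)]
tray_top [([0.434, 0.346, 0.007], 0.58)]
terminal [([0.409, -0.342, 0.036], 0.61)]
pump_bottle [([0.715, 0.196, 0.121], 0.78)]
pen_pot [([0.62, -0.121, 0.103], 0.98), ([0.638, 0.021, 0.109], 0.49)]
scene [[506.6, 0.0, 278.5], [0.0, 506.6, 205.7], [0.0, 0.0, 1.0]] [[-0.04, -0.724, 0.689, 1.352], [0.999, -0.041, 0.014, 0.026], [0.018, 0.688, 0.725, 0.929], [0.0, 0.0, 0.0, 1.0]] []
doser [([0.744, 0.024, 0.11], 0.78)]
dial [([0.601, 0.041, 0.106], 0.64)]
dial_grip [([0.604, 0.035, 0.106], 0.79), ([0.746, 0.021, 0.11], 0.6)]
index_line [([0.746, 0.02, 0.108], 0.93)]
lever_grip [([0.612, 0.182, 0.07], 0.95), ([0.745, 0.021
[... 371 characters left out ...]
ime': 1.2, 'qpos': array([-1.28099693e+00,  3.41985853e-01,  1.52412388e+00, -4.26227152e-06,
        1.27538864e+00, -1.46012041e-01]), 'qvel': array([ 7.20098276e-06, -1.17216422e-03,  1.01569087e-03, -2.90449577e-04,
        1.32905080e-03,  9.86443122e-04]), 'joint_efforts': array([ 2.29125391e-03, -4.31127548e+01, -2.44479758e+01,  7.21321232e-02,
        4.86971217e-02, -4.28737025e-06]), 'tool_pos': array([ 0.22164318, -0.47593167,  0.22673951]), 'tool_rot': array([3.14149997e+00, 1.77511616e-05, 4.35812679e-01]), 'contact_force': array([ 1.26118502,  0.32642021, -0.29446333]), 'torque': array([-0.01058741,  0.00267957, -0.01103679]), 'grip_force': 0.0, 'opening': 0.09204938564616628}
```

View pics/top0.png

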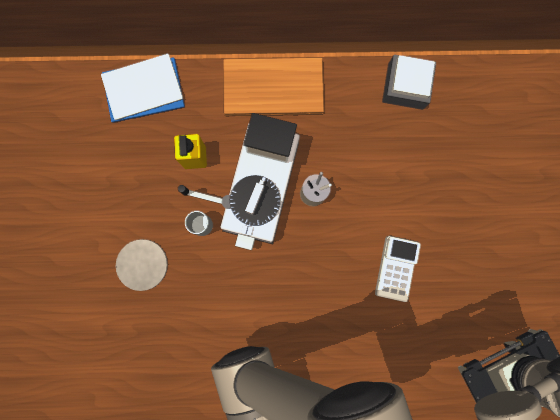

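View pics/scene0.png

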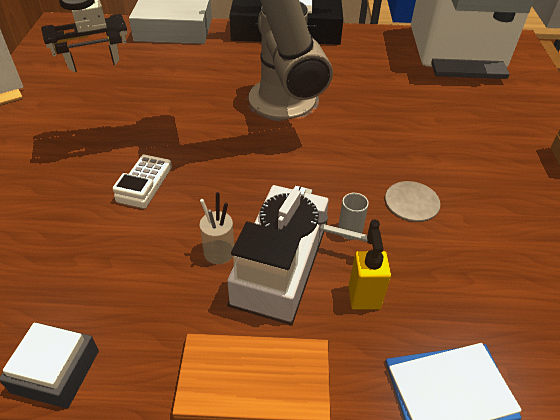

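The top view shows the tray at (141,265), tumbler at (198,222), lever knob at (184,189), dial at (255,201), and the doser yawed about -15°. The scene view agrees. I'll take a closer crop.

```bash
cat > h.py <<'E'
import numpy as np,cv2
from cell import *
def ray(c,u,v,z):
    k=get_calibration(c);K=k["camera_matrix"];T=k["world_from_camera"]
    d=T[:3,:3]@np.array([(u-K[0,2])/K[0,0],-(v-K[1,2])/K[1,1],-1]);o=T[:3,3]
    return o+d*(z-o[2])/d[2]
def px(c,p):
    k=get_calibration(c);K=k["camera_matrix"];T=k["world_from_camera"]
    q=T[:3,:3].T@(np.array(p)-T[:3,3]);return K[0,2]+K[0,0]*q[0]/-q[2],K[1,2]-K[1,1]*q[1]/-q[2]
E
python3 - <<'E'
from h import *
a=cv2.imread("pics/top0.png")[110:260,170:310]
a=cv2.resize(a,None,fx=4,fy=4,interpolation=cv2.INTER_CUBIC)
cv2.imwrite("pics/crop0.png",a)
for n,u,v,z in[("tray",141.5,265,.008),("tumbrim",198,222.5,.1),("dial",255.5,200.5,.108),("knob",182.5,188.5,.125),("term",398,268,.04)]: print(n,ray("top",u,v,z).round(4))
E
```

```text
tray [0.4342 0.347  0.008 ]
tumbrim [0.5401 0.179  0.1   ]
dial [0.5932 0.0316 0.108 ]
knob [0.6243 0.214  0.125 ]
term [ 0.4148 -0.3431  0.04  ]
```

View pics/crop0.png

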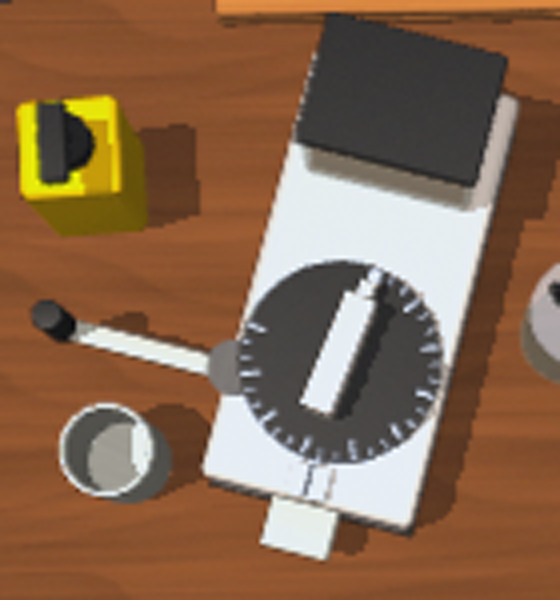

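The crop shows dial centre (345,362), nose tip (375,272) pointing nearly to the doser's back (reading about 180°), index line about (312,480), and knob top (48,318).

```bash
python3 - <<'E'
from h import *
f=lambda x,y,z: ray("top",x/4+170,y/4+110,z)
c=f(345,362,.108);print("dial",c)
ang=lambda a,b:np.degrees(np.arctan2(*(b-a)[1::-1]))
for n,a,b in[("idx",f(312,480,.108),c),("Ledge",f(205,475,.095),f(300,150,.095)),("Redge",f(410,530,.095),f(515,100,.095))]:print(n,ang(a,b),np.linalg.norm(a-b))
n=f(375,270,.15);e=f(318,410,.15);print("nose",n,"bar end",e,ang(e,n),np.linalg.norm(n-e), (n+e)/2)
k=f(48,318,.125);print("knob",k)
for y in(-14,-15,-16):
  r=np.radians(y);R=np.array([[np.cos(r),-np.sin(r)],[np.sin(r),np.cos(r)]])
  print(y,"hinge",c[:2]+R@[-.02,.065],"knob home",c[:2]+R@[-.02,.185],"idx",px("top",[*(c[:2]+R@[-.078,0]),.108]),"spout",px("top",[*(c[:2]+R@[-.125,0]),.075]))
print("tumbler",f(109,450,.1))
# knob from scene: detect dark; tray centroid by color
im=cv2.imread("pics/top0.png");hsv=cv2.cvtColor(im,cv2.COLOR_BGR2HSV)
m=((hsv[...,1]<70)&(hsv[...,2]>90)).astype(np.uint8)
_,_,s,ce=cv2.connectedComponentsWithStats(m)
for a,b in zip(s,ce):
  if a[4]>150 and a[4]<6000: print(a,b)
E
```

```text
dial [0.59314486 0.029692   0.108     ]
idx -16.285941246545253 0.07793642370545627
Ledge -16.601184331627408 0.22034616488012165
Redge -14.749262604311102 0.28923309324831936
nose [0.64453777 0.00936138 0.15      ] bar end [0.55839176 0.04550379 0.15      ] -22.76039924843837 0.09342060912173429 [0.60146476 0.02743259 0.15      ]
knob [0.62183039 0.21527402 0.125     ]
-14 hinge [0.58946387 0.09759966] knob home [0.61849449 0.21403514] idx (np.float64(249.18596711561318), np.float64(230.3256183434794)) spout (np.float64(245.5495552232893), np.float64(248.79165482843638))
-15 hinge [0.59064958 0.09765356] knob home [0.62170786 0.21356466] idx (np.float64(248.66266943096247), np.float64(230.19963240671828)) spout (np.float64(244.731161695254), np.float64(248.59393979384856))
-16 hinge [0.59183605 0.09768675] knob home [0.62491253 0.21303816] idx (np.float64(248.1417247829379), np.float64(230.06453897415008)) spout (np.float64(243.91648439671093), np.float64(248.38191987728024))
tumbler [0.54014417 0.18091556 0.1       ]
[ 101   53   82   67 3487] [141.34384858  86.19214224]
[ 388   55   48   48 1786] [411.51007839  78.00279955]
[ 188  134  112  116 3897] [255.19604824 192.90556839]
[301 172  31  33 669] [315.41554559 189.20478326]
[185 211  24  24 345] [197.88985507 222.98550725]
[ 375  236   46   66 1724] [395.42227378 271.85788863]
[ 116  240   51   51 2058] [141.15451895 264.65500486]
[ 212  352  100   68 3343] [255.43104996 396.0110679 ]
[488 359  30  32 358] [505.17318436 373.08659218]
[535 379  25  38 457] [549.2428884  394.28884026]
[357 394  55  26 610] [391.88360656 411.37868852]
[479 401  65  19 465] [517.93763441 414.03010753]
```

>>> step_arm:
  commands:
    - {"translation": [28.3, -23.1, 0], "roll": 0}
    - {"translation": [28.3, -23.1, 0], "roll": 0}
    - {"translation": [28.3, -23.1, 0], "roll": 0}
    - {"translation": [28.3, -23.1, 0], "roll": 0}
    - {"translation": [28.3, -23.1, 0], "roll": 0}
    - {"translation": [28.3, -23.1, 0], "roll": 0}
    - {"translation": [28.3, -23.1, 0], "roll": 0}
    - {"translation": [28.3, -23.1, 0], "roll": 0}
    - {"translation": [28.3, -23.1, 0], "roll": 0}
    - {"translation": [28.3, -23.1, 0], "roll": 0}
    - {"translation": [28.3, -23.1, 0], "roll": 0}
    - {"translation": [28.3, -23.1, 0], "roll": 0}
    - {"translation": [28.3, -23.1, 0], "roll": 0}
    - {"translation": [28.3, -23.1, 0], "roll": 0}
    - {"translation": [28.3, -23.1, 0], "roll": 0}
    - {"translation": [28.3, -23.1, 0], "roll": 0}
    - {"translation": [28.3, -23.1, 0], "roll": 0}
    - {"translation": [28.3, -23.1, 0], "roll": 0}
    - {"translation": [28.3, -23.1, 0], "roll": 0}
    - {"translation": [28.3, -23.1, 0], "roll": 0}
  fingers: 1

```text
time: 2.87
tool_pos: [0.5402, 0.1837, 0.2267]
tool_rot: [3.141, -0.0, 0.436]
contact_force: [1.4, -1.1, -0.1]
opening: 0.0921
grip_force: 0.0
```

>>> step_arm:
  commands:
    - {"translation": [0, 0, 5], "roll": -0.12}
    - {"translation": [0, 0, 5], "roll": -0.12}
    - {"translation": [0, 0, 5], "roll": -0.12}
    - {"translation": [0, 0, 5], "roll": -0.12}
    - {"translation": [0, 0, 5], "roll": -0.12}
    - {"translation": [0, 0, 5], "roll": -0.12}
    - {"translation": [0, 0, 5], "roll": -0.12}
    - {"translation": [0, 0, 5], "roll": -0.12}
    - {"translation": [0, 0, 5], "roll": -0.12}
    - {"translation": [0, 0, 5], "roll": -0.12}
    - {"translation": [0, 0, 5], "roll": -0.12}
    - {"translation": [0, 0, 5], "roll": -0.12}
    - {"translation": [0, 0, 5], "roll": -0.12}
    - {"translation": [0, 0, 5], "roll": -0.12}
    - {"translation": [0, 0, 5], "roll": -0.12}
    - {"translation": [0, 0, 5], "roll": -0.11}
    - {"translation": [0, 0, 0], "roll": 0}
    - {"translation": [0, 0, 0], "roll": 0}

```text
time: 4.37
tool_pos: [0.5396, 0.1818, 0.1465]
tool_rot: [-3.141, -0.0, 2.342]
contact_force: [-0.4, 0.2, 1.0]
opening: 0.0918
grip_force: 0.0
```

>>> step_arm:
  commands:
    - {"translation": [0, 0, 10], "roll": 0}
    - {"translation": [0, 0, 10], "roll": 0}
    - {"translation": [0, 0, 10], "roll": 0}
    - {"translation": [0, 0, 10], "roll": 0}
    - {"translation": [0, 0, 10], "roll": 0}
    - {"translation": [0, 0, 10], "roll": 0}
    - {"translation": [0, 0, 8], "roll": 0}
    - {"translation": [0, 0, 5], "roll": 0}
    - {"translation": [0, 0, 5], "roll": 0}
    - {"translation": [0, 0, 0], "roll": 0}
    - {"translation": [0, 0, 0], "roll": 0}

```text
time: 5.28
tool_pos: [0.5398, 0.1818, 0.0687]
tool_rot: [-3.142, 0.0, 2.346]
contact_force: [0.2, -0.1, -0.2]
opening: 0.0917
grip_force: 0.0
```

>>> step_arm:
  commands:
    - {"translation": [0, 0, 0], "roll": 0}
    - {"translation": [0, 0, 0], "roll": 0}
    - {"translation": [0, 0, 0], "roll": 0}
    - {"translation": [0, 0, 0], "roll": 0}
    - {"translation": [0, 0, 0], "roll": 0}
    - {"translation": [0, 0, 0], "roll": 0}
    - {"translation": [0, 0, 0], "roll": 0}
    - {"translation": [0, 0, 0], "roll": 0}
    - {"translation": [0, 0, 0], "roll": 0}
    - {"translation": [0, 0, 0], "roll": 0}
  fingers: 0
  grip_force: 20

```text
time: 6.12
tool_pos: [0.5401, 0.1819, 0.069]
tool_rot: [3.141, 0.001, 2.346]
contact_force: [2.1, 2.3, 1.9]
opening: 0.0607
grip_force: 20.0
```

>>> step_arm:
  commands:
    - {"translation": [0, 0, -6], "roll": 0}
    - {"translation": [0, 0, -9], "roll": 0}
    - {"translation": [0, 0, -10], "roll": 0}
    - {"translation": [0, 0, -10], "roll": 0}
    - {"translation": [0, 0, -10], "roll": 0}
    - {"translation": [0, 0, -10], "roll": 0}
    - {"translation": [0, 0, -5], "roll": 0}
    - {"translation": [10, 2, 0], "roll": 0}
    - {"translation": [17, 3.5, 0], "roll": 0}
    - {"translation": [21, 4.5, 0], "roll": 0}
    - {"translation": [24, 5, 0], "roll": 0}
    - {"translation": [24, 5, 0], "roll": 0}
    - {"translation": [24, 5, 0], "roll": 0}
    - {"translation": [24, 5, 0], "roll": 0}
    - {"translation": [21, 4.5, 0], "roll": 0}
    - {"translation": [16, 3.5, 0], "roll": 0}
    - {"translation": [10, 2, 0], "roll": 0}
    - {"translation": [0, 0, 0], "roll": 0}
    - {"translation": [0, 0, 0], "roll": 0}

```text
time: 7.7
tool_pos: [0.4343, 0.3463, 0.1284]
tool_rot: [-3.141, 0.0, 2.347]
contact_force: [0.6, -0.5, -3.0]
opening: 0.0607
grip_force: 19.9
```

>>> step_arm:
  commands:
    - {"translation": [0, 0, 6], "roll": 0}
    - {"translation": [0, 0, 8], "roll": 0}
    - {"translation": [0, 0, 8], "roll": 0}
    - {"translation": [0, 0, 8], "roll": 0}
    - {"translation": [0, 0, 7], "roll": 0}
    - {"translation": [0, 0, 5], "roll": 0}
    - {"translation": [0, 0, 4], "roll": 0}
    - {"translation": [0, 0, 3], "roll": 0}
    - {"translation": [0, 0, 2], "roll": 0}
    - {"translation": [0, 0, 0.5], "roll": 0}
    - {"translation": [0, 0, 0], "roll": 0}
    - {"translation": [0, 0, 0], "roll": 0}

```text
time: 8.7
tool_pos: [0.4348, 0.3464, 0.0775]
tool_rot: [3.141, 0.0, 2.346]
contact_force: [-1.0, -0.6, -2.4]
opening: 0.0606
grip_force: 19.9
```

>>> step_arm:
  commands:
    - {"translation": [0, 0, 0.6], "roll": 0}
    - {"translation": [0, 0, 0], "roll": 0}

```text
time: 8.87
tool_pos: [0.4349, 0.3464, 0.077]
tool_rot: [3.141, 0.0, 2.346]
contact_force: [0.3, 0.7, -1.2]
opening: 0.0609
grip_force: 19.9
```

>>> step_arm:
  commands:
    - {"translation": [0, 0, 0], "roll": 0}
    - {"translation": [0, 0, 0], "roll": 0}
    - {"translation": [0, 0, 0], "roll": 0}
    - {"translation": [0, 0, 0], "roll": 0}
    - {"translation": [0, 0, 0], "roll": 0}
    - {"translation": [0, 0, 0], "roll": 0}
    - {"translation": [0, 0, 0], "roll": 0}
    - {"translation": [0, 0, -5], "roll": 0}
    - {"translation": [0, 0, -10], "roll": 0}
    - {"translation": [0, 0, -15], "roll": 0}
    - {"translation": [0, 0, -20], "roll": 0}
    - {"translation": [0, 0, -20], "roll": 0}
    - {"translation": [0, 0, -20], "roll": 0}
    - {"translation": [0, 0, -20], "roll": 0}
    - {"translation": [0, 0, -20], "roll": 0}
    - {"translation": [0, 0, -10], "roll": 0}
  fingers: 1

```text
time: 10.2
tool_pos: [0.4354, 0.3468, 0.2202]
tool_rot: [3.137, 0.001, 2.346]
contact_force: [-0.6, 0.5, -0.8]
opening: 0.092
grip_force: 0.0
```

```bash
python3 - <<'E'
from h import *
im=read_camera("top")[:,:,::-1]
a=cv2.resize(im[160:260,200:300],None,fx=6,fy=6,interpolation=cv2.INTER_CUBIC)
b=cv2.resize(im[200:330,90:220],None,fx=1.5,fy=1.5)
a[:b.shape[0]*1,:0]=0
out=np.zeros((600,800,3),np.uint8);out[:,:600]=a;out[:195,605:800]=b
cv2.imwrite("pics/c1.png",out)
E
```

```text
(no output)
```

View pics/c1.png

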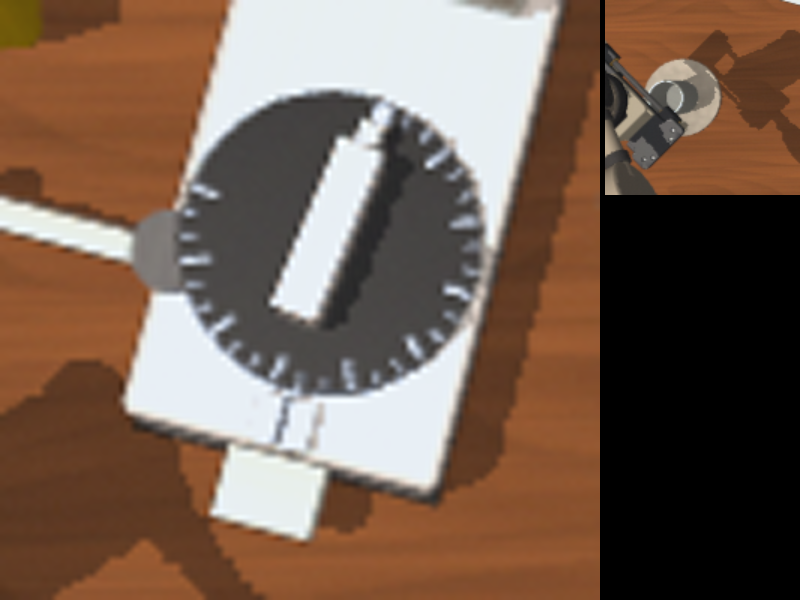

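The tumbler stands on the tray. The dial is unchanged: centre at crop (333,243), index line at (284,420), bar at about -23° in world. Next I go to the dial.

>>> step_arm:
  commands:
    - {"translation": [-15, -5, 0], "roll": 0}
    - {"translation": [-25, -8, 0], "roll": 0}
    - {"translation": [-28, -9, 0], "roll": 0}
    - {"translation": [-28, -9, 0], "roll": 0}
    - {"translation": [-28, -9, 0], "roll": 0}
    - {"translation": [-28, -9, 0], "roll": 0}
    - {"translation": [-28, -9, 0], "roll": 0}
    - {"translation": [-28, -9, 0], "roll": 0}
    - {"translation": [-28, -9, 0], "roll": 0}
    - {"translation": [-28, -9, 0], "roll": 0}
    - {"translation": [-28, -9, 0], "roll": 0}
    - {"translation": [-28, -9, 0], "roll": 0}
    - {"translation": [-25, -8, 0], "roll": 0}
    - {"translation": [-15, -5, 0], "roll": 0}
    - {"translation": [0, 0, 0], "roll": -0.1}
    - {"translation": [0, 0, 0], "roll": -0.1}
    - {"translation": [0, 0, 0], "roll": -0.1}
    - {"translation": [0, 0, 0], "roll": -0.1}
    - {"translation": [0, 0, 0], "roll": 0}
    - {"translation": [0, 0, 0], "roll": 0}

```text
time: 11.92
tool_pos: [0.6034, 0.0083, 0.2162]
tool_rot: [-3.141, -0.001, 2.743]
contact_force: [-0.4, -0.6, -0.3]
opening: 0.0919
grip_force: 0.0
```

>>> step_arm:
  commands:
    - {"translation": [9, 8.5, 0], "roll": 0}
    - {"translation": [9, 8.5, 0], "roll": 0}
    - {"translation": [0, 0, 8], "roll": 0}
    - {"translation": [0, 0, 14], "roll": 0}
    - {"translation": [0, 0, 14], "roll": 0}
    - {"translation": [0, 0, 14], "roll": 0}
    - {"translation": [0, 0, 14], "roll": 0}
    - {"translation": [0, 0, 14], "roll": 0}
    - {"translation": [0, 0, 10], "roll": 0}
    - {"translation": [0, 0, 8], "roll": 0}
    - {"translation": [0, 0, 4], "roll": 0}
    - {"translation": [0, 0, 0], "roll": 0}
    - {"translation": [0, 0, 0], "roll": 0}

```text
time: 13.0
tool_pos: [0.5938, 0.0306, 0.1169]
tool_rot: [3.142, 0.001, 2.746]
contact_force: [-0.7, -0.5, -0.6]
opening: 0.0919
grip_force: 0.0
```

>>> step_arm:
  commands:
    - {"translation": [0, 0, 0], "roll": 0}
    - {"translation": [0, 0, 0], "roll": 0}
    - {"translation": [0, 0, 0], "roll": 0}
    - {"translation": [0, 0, 0], "roll": 0}
    - {"translation": [0, 0, 0], "roll": 0}
    - {"translation": [0, 0, 0], "roll": 0}
    - {"translation": [0, 0, 0], "roll": 0}
    - {"translation": [0, 0, 0], "roll": 0}
    - {"translation": [0, 0, 0], "roll": 0}
    - {"translation": [0, 0, 0], "roll": 0}
    - {"translation": [0, 0, 0], "roll": 0}
    - {"translation": [0, 0, 0], "roll": 0}
  fingers: 0
  grip_force: 20

```text
time: 14.0
tool_pos: [0.5949, 0.0335, 0.1166]
tool_rot: [3.136, 0.001, 2.745]
contact_force: [6.8, 14.0, -4.2]
opening: 0.02
grip_force: 20.0
```

>>> step_arm:
  commands:
    - {"translation": [0, 1.5, 0], "roll": 0}
    - {"translation": [0, 1.5, 0], "roll": 0}
    - {"translation": [0, 0, 0], "roll": 0}
    - {"translation": [0, 0, 0], "roll": 0}
    - {"translation": [0, 0, 0], "roll": 0}

```text
time: 14.42
tool_pos: [0.5949, 0.0336, 0.1165]
tool_rot: [3.141, 0.0, 2.746]
contact_force: [2.3, 3.5, -1.8]
opening: 0.0198
grip_force: 20.0
```

>>> step_arm:
  commands:
    - {"translation": [0, 0, 0], "roll": 0.1}
    - {"translation": [0, 0, 0], "roll": 0.1}
    - {"translation": [0, 0, 0], "roll": 0.1}
    - {"translation": [0, 0, 0], "roll": 0.1}
    - {"translation": [0, 0, 0], "roll": 0.1}
    - {"translation": [0, 0, 0], "roll": 0.1}
    - {"translation": [0, 0, 0], "roll": 0.1}
    - {"translation": [0, 0, 0], "roll": 0}
    - {"translation": [0, 0, 0], "roll": 0}

```text
time: 15.17
tool_pos: [0.5946, 0.0333, 0.1166]
tool_rot: [-3.141, -0.0, 2.048]
contact_force: [-0.8, 2.5, -1.4]
opening: 0.02
grip_force: 20.0
```

Forces are small, so I continue. The remaining turn is 2.048 − 0.777 ≈ 1.27.

>>> step_arm:
  commands:
    - {"translation": [0, 0, 0], "roll": 0.1}
    - {"translation": [0, 0, 0], "roll": 0.1}
    - {"translation": [0, 0, 0], "roll": 0.1}
    - {"translation": [0, 0, 0], "roll": 0.1}
    - {"translation": [0, 0, 0], "roll": 0.1}
    - {"translation": [0, 0, 0], "roll": 0.1}
    - {"translation": [0, 0, 0], "roll": 0.1}
    - {"translation": [0, 0, 0], "roll": 0.1}
    - {"translation": [0, 0, 0], "roll": 0.1}
    - {"translation": [0, 0, 0], "roll": 0.1}
    - {"translation": [0, 0, 0], "roll": 0.1}
    - {"translation": [0, 0, 0], "roll": 0.1}
    - {"translation": [0, 0, 0], "roll": 0.07}
    - {"translation": [0, 0, 0], "roll": 0}
    - {"translation": [0, 0, 0], "roll": 0}
    - {"translation": [0, 0, 0], "roll": 0}

```text
time: 16.5
tool_pos: [0.5939, 0.0334, 0.1165]
tool_rot: [-3.14, 0.001, 0.78]
contact_force: [-5.3, 2.8, 1.3]
opening: 0.0198
grip_force: 20.0
```

>>> step_arm:
  commands:
    - {"translation": [0, 0, 0], "roll": 0}
    - {"translation": [0, 0, 0], "roll": 0}
    - {"translation": [0, 0, 0], "roll": 0}
    - {"translation": [0, 0, 0], "roll": 0}
    - {"translation": [0, 0, 0], "roll": 0}
    - {"translation": [0, 0, -6], "roll": 0}
    - {"translation": [0, 0, -12], "roll": 0}
    - {"translation": [0, 0, -15], "roll": 0}
    - {"translation": [0, 0, -20], "roll": 0}
    - {"translation": [0, 0, -25], "roll": 0}
    - {"translation": [0, 0, -25], "roll": 0}
    - {"translation": [-30, 0, 0], "roll": 0}
    - {"translation": [-38, 0, 0], "roll": 0}
    - {"translation": [-38, 0, 0], "roll": 0}
    - {"translation": [-38, 0, 0], "roll": 0}
    - {"translation": [-30, 0, 0], "roll": 0}
    - {"translation": [0, 0, 0], "roll": 0}
  fingers: 0.7

```text
time: 17.92
tool_pos: [0.4674, -0.0914, 0.2203]
tool_rot: [3.141, 0.002, 0.773]
contact_force: [0.6, -0.5, -0.3]
opening: 0.0642
grip_force: 0.0
```

```bash
python3 - <<'E'
from h import *
im=read_camera("top")[:,:,::-1]; s=read_camera("scene")[:,:,::-1]
cv2.imwrite("pics/t2.png",im);cv2.imwrite("pics/s2.png",s)
out=np.zeros((600,800,3),np.uint8)
out[:,:600]=cv2.resize(im[160:260,200:300],None,fx=6,fy=6,interpolation=cv2.INTER_CUBIC)
out[:195,605:800]=cv2.resize(im[200:330,90:220],None,fx=1.5,fy=1.5)
out[300:500,600:800]=cv2.resize(s[170:250,240:320],(200,200),interpolation=cv2.INTER_CUBIC)
cv2.imwrite("pics/c2.png",out)
E
```

```text
(no output)
```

View pics/c2.png

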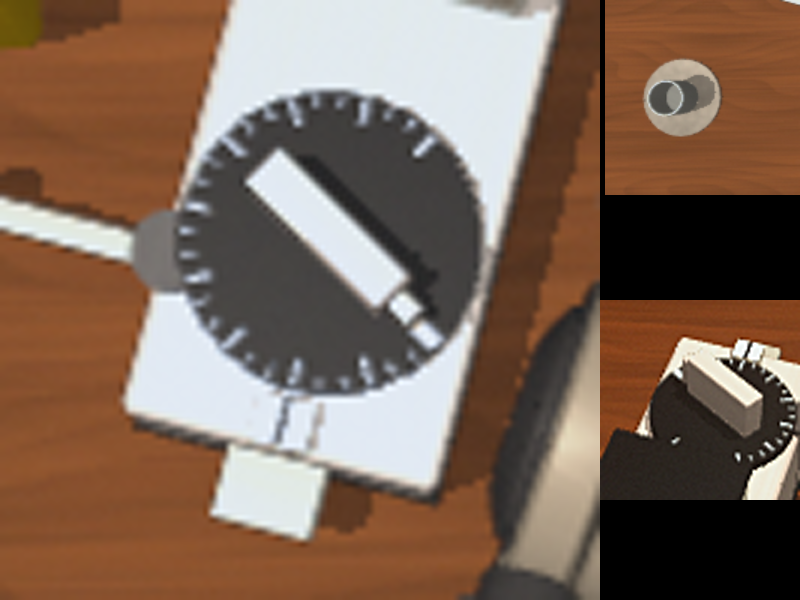

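The zero mark now sits at crop (432,332), the 60 mark at about (294,385), and the index line at (290,398)-(278,442). I'll measure this with a polar unwrap.

```bash
python3 - <<'E'
from h import *
from scipy.signal import find_peaks
from scipy.optimize import minimize
g=cv2.imread("pics/t2.png").astype(np.float32).mean(2)
def samp(c,r,a):
    p=np.array([px("top",[c[0]+r*np.cos(t),c[1]+r*np.sin(t),.108]) for t in np.radians(a)],np.float32)
    return cv2.remap(g,p[None,:,0],p[None,:,1],cv2.INTER_LINEAR)[0]
A=np.arange(0,360,5.)
# disc edge: bright outside-dark inside
best=max(((np.mean(np.clip(samp((x,y),.069,A[A<330]),0,200)-samp((x,y),.0655,A[A<330]))-0*x),x,y) for x in np.arange(.588,.599,.001) for y in np.arange(.027,.037,.001)) if False else None
a=np.arange(90,360,.5)
for c in[(.5932,.0316),(.5932,.0305),(.5925,.0316)]:
    m=np.mean([samp(c,r,a) for r in(.056,.058,.060,.062)],0)
    pk,_=find_peaks(m,prominence=12); 
    li=np.mean([samp(c,r,a) for r in(.072,.076,.08,.084)],0)
    w=(a>150)&(a<175); d=200-li[w]; d=np.clip(d-0.3*d.max(),0,None);
    print(c,"marks",a[pk],"line",(a[w]*d).sum()/d.sum(),a[w][li[w].argmin()])
    w2=np.mean([samp(c,r,a) for r in(.050,.052)],0);pk,_=find_peaks(w2,prominence=12);print(" long",a[pk])
    print([a[w][samp(c,r,a[w]).argmin()] for r in(.07,.074,.078,.082,.086)])
E
```

```text
Traceback (most recent call last):
  File "h.py", line 8, in px
    k=get_calibration(c);K=k["camera_matrix"];T=k["world_from_camera"]
ValueError: time passes only in moves, steps and waits
```

```bash
sed -i 's/^from cell import \*/from cell import *\nimport functools,cell\nget_calibration=functools.cache(cell.get_calibration)/' h.py; cat > dial.py <<'E'
from h import *
import sys
from scipy.signal import find_peaks
g=cv2.imread(sys.argv[1]).astype(np.float32).mean(2)
def samp(c,r,a):
    p=np.array([px("top",[c[0]+r*np.cos(t),c[1]+r*np.sin(t),.108]) for t in np.radians(a)],np.float32)
    return cv2.remap(g,p[None,:,0].copy(),p[None,:,1].copy(),cv2.INTER_LINEAR)[0]
a=np.arange(90,360,.5);w=(a>150)&(a<175)
for c in[(.5932,.0316),(.5932,.0305),(.5925,.0316)]:
    m=np.mean([samp(c,r,a) for r in(.056,.058,.060,.062)],0); pk,_=find_peaks(m,prominence=12)
    li=np.mean([samp(c,r,a) for r in(.072,.076,.08,.084)],0)
    d=220-li[w]; d=np.clip(d-0.3*d.max(),0,None)
    print(c,"marks",a[pk],"line",(a[w]*d).sum()/d.sum(),[a[w][samp(c,r,a[w]).argmin()] for r in(.072,.076,.08,.084)])
    pk,_=find_peaks(np.mean([samp(c,r,a) for r in(.051,.053)],0),prominence=12);print(" long",a[pk])
E
python3 dial.py pics/t2.png
```

```text
(0.5932, 0.0316) marks [ 92.5 102.5 112.  122.  131.5 141.5 151.  161.5 173.  183.  193.  203.5
 214.  224.  318.  328.  338.  347.5 358. ] line 164.29106977629624 [np.float64(162.0), np.float64(163.0), np.float64(162.0), np.float64(162.5)]
 long [101.5 132.  161.  192.  225.  318.5 347. ]
(0.5932, 0.0305) marks [ 92.5 102.  111.5 120.5 130.5 140.5 150.  160.5 171.5 182.  192.  202.5
 212.5 224.  270.5 318.5 329.  339.  349. ] line 163.66140531856274 [np.float64(161.0), np.float64(162.0), np.float64(161.0), np.float64(162.0)]
 long [131.  160.  191.  202.  223.5 319.  348. ]
(0.5925, 0.0316) marks [ 92.  101.5 111.5 121.5 131.  141.  151.  161.  173.  183.  193.  204.
 214.  225.5 318.5 328.5 338.  348.  358. ] line 164.0097790178939 [np.float64(162.0), np.float64(163.0), np.float64(162.0), np.float64(162.5)]
 long [101.  131.5 161.  192.5 203.  225.5 319.  347. ]
```

The dial reads 60 to within about 1°: the 60 mark is at 161.8° and the line at 162.4°. The tumbler is upright on the tray. Next is the lever: I'll pinch the knob radially and follow its arc.

>>> step_arm:
  commands:
    - {"translation": [0, 0, 0], "roll": 0.105}
    - {"translation": [0, 0, 0], "roll": 0.105}
    - {"translation": [0, 0, 0], "roll": 0.105}
    - {"translation": [0, 0, 0], "roll": 0.105}
    - {"translation": [0, 0, 0], "roll": 0.105}
    - {"translation": [0, 0, 0], "roll": 0.105}
    - {"translation": [0, 0, 0], "roll": 0.105}
    - {"translation": [0, 0, 0], "roll": 0.105}
    - {"translation": [0, 0, 0], "roll": 0.105}
    - {"translation": [0, 0, 0], "roll": 0.105}
    - {"translation": [0, 0, 0], "roll": 0}
  fingers: 0.6

```text
time: 18.93
tool_pos: [0.4715, -0.0878, 0.2197]
tool_rot: [-3.141, -0.001, -0.276]
contact_force: [0.5, -0.2, 0.8]
opening: 0.055
grip_force: 0.0
```

>>> step_arm:
  commands:
    - {"translation": [5.6, -28.2, 0], "roll": 0}
    - {"translation": [5.6, -28.2, 0], "roll": 0}
    - {"translation": [5.6, -28.2, 0], "roll": 0}
    - {"translation": [5.6, -28.2, 0], "roll": 0}
    - {"translation": [5.6, -28.2, 0], "roll": 0}
    - {"translation": [5.6, -28.2, 0], "roll": 0}
    - {"translation": [5.6, -28.2, 0], "roll": 0}
    - {"translation": [5.6, -28.2, 0], "roll": 0}
    - {"translation": [5.6, -28.2, 0], "roll": 0}
    - {"translation": [5.6, -28.2, 0], "roll": 0}
    - {"translation": [5.6, -28.2, 0], "roll": 0}
    - {"translation": [5.6, -28.2, 0], "roll": 0}
    - {"translation": [0, 0, 0], "roll": 0}
    - {"translation": [0, 0, 0], "roll": 0}

```text
time: 20.1
tool_pos: [0.6269, 0.2211, 0.2185]
tool_rot: [3.141, 0.001, -0.268]
contact_force: [-0.0, -1.1, 0.1]
opening: 0.0548
grip_force: 0.0
```

>>> step_arm:
  commands:
    - {"translation": [-2, 5.8, 0], "roll": 0}
    - {"translation": [0, 0, 10], "roll": 0}
    - {"translation": [0, 0, 15], "roll": 0}
    - {"translation": [0, 0, 15], "roll": 0}
    - {"translation": [0, 0, 15], "roll": 0}
    - {"translation": [0, 0, 15], "roll": 0}
    - {"translation": [0, 0, 15], "roll": 0}
    - {"translation": [0, 0, 12], "roll": 0}
    - {"translation": [0, 0, 10], "roll": 0}
    - {"translation": [0, 0, 10], "roll": 0}
    - {"translation": [0, 0, 8], "roll": 0}
    - {"translation": [0, 0, 5], "roll": 0}
    - {"translation": [0, 0, 0], "roll": 0}
    - {"translation": [0, 0, 0], "roll": 0}

```text
time: 21.27
tool_pos: [0.6235, 0.2139, 0.0897]
tool_rot: [3.142, -0.0, -0.274]
contact_force: [-0.1, 0.6, 0.3]
opening: 0.055
grip_force: 0.0
```

>>> step_arm:
  commands:
    - {"translation": [0, 0, 0], "roll": 0}
    - {"translation": [0, 0, 0], "roll": 0}
    - {"translation": [0, 0, 0], "roll": 0}
    - {"translation": [0, 0, 0], "roll": 0}
    - {"translation": [0, 0, 0], "roll": 0}
    - {"translation": [0, 0, 0], "roll": 0}
    - {"translation": [0, 0, 0], "roll": 0}
    - {"translation": [0, 0, 0], "roll": 0}
    - {"translation": [0, 0, 0], "roll": 0}
  fingers: 0
  grip_force: 30

```text
time: 22.02
tool_pos: [0.6244, 0.2174, 0.0899]
tool_rot: [-3.136, -0.002, -0.273]
contact_force: [4.7, 13.0, -2.7]
opening: 0.0191
grip_force: 30.0
```

>>> step_arm:
  commands:
    - {"translation": [0, -1.5, 0], "roll": 0}
    - {"translation": [0, -1.5, 0], "roll": 0}
    - {"translation": [-6.6, 0.2, 0], "roll": -0.055}
    - {"translation": [-6.6, 0.2, 0], "roll": -0.055}
    - {"translation": [-6.6, 0.2, 0], "roll": -0.055}
    - {"translation": [-6.6, 0.2, 0], "roll": -0.055}
    - {"translation": [-6.6, 0.2, 0], "roll": -0.055}
    - {"translation": [-6.6, 0.2, 0], "roll": -0.055}
    - {"translation": [-6.6, 0.2, 0], "roll": -0.055}
    - {"translation": [-6.6, 0.2, 0], "roll": -0.055}
    - {"translation": [-6.6, 0.2, 0], "roll": -0.055}
    - {"translation": [-6.6, 0.2, 0], "roll": -0.055}
    - {"translation": [0, 0, 0], "roll": 0}

```text
time: 23.1
tool_pos: [0.5589, 0.217, 0.0899]
tool_rot: [-3.141, -0.001, 0.278]
contact_force: [4.4, 3.8, -3.8]
opening: 0.0193
grip_force: 30.0
```

>>> step_arm:
  commands:
    - {"translation": [-6.6, 0.2, 0], "roll": -0.055}
    - {"translation": [-6.6, 0.2, 0], "roll": -0.055}
    - {"translation": [-6.6, 0.2, 0], "roll": -0.055}
    - {"translation": [-6.6, 0.2, 0], "roll": -0.055}
    - {"translation": [-6.6, 0.2, 0], "roll": -0.055}
    - {"translation": [-6.6, 0.2, 0], "roll": -0.055}
    - {"translation": [-6.6, 0.2, 0], "roll": -0.055}
    - {"translation": [-6.6, 0.2, 0], "roll": -0.055}
    - {"translation": [-6.6, 0.2, 0], "roll": -0.055}
    - {"translation": [-6.6, 0.2, 0], "roll": -0.055}
    - {"translation": [0, 0, 0], "roll": 0}
    - {"translation": [0, 0, 0], "roll": 0}

```text
time: 24.1
tool_pos: [0.5043, 0.1831, 0.0898]
tool_rot: [-3.142, -0.002, 0.823]
contact_force: [1.8, 5.9, -1.4]
opening: 0.0194
grip_force: 30.0
```

>>> step_arm:
  commands:
    - {"translation": [-2, 0, 0], "roll": 0}
    - {"translation": [-2, 0, 0], "roll": 0}
    - {"translation": [0, 0, 0], "roll": 0}
    - {"translation": [0, 0, 0], "roll": 0}

```text
time: 24.43
tool_pos: [0.5034, 0.1821, 0.09]
tool_rot: [3.141, -0.007, 0.823]
contact_force: [9.0, 15.2, -8.0]
opening: 0.0194
grip_force: 30.0
```

>>> step_arm:
  commands:
    - {"translation": [-2, 0, 0], "roll": 0}
    - {"translation": [0, 0, 0], "roll": 0}
    - {"translation": [0, 0, 0], "roll": 0}

```text
time: 24.68
tool_pos: [0.5031, 0.1817, 0.09]
tool_rot: [3.14, -0.01, 0.823]
contact_force: [11.8, 20.0, -10.8]
opening: 0.0193
grip_force: 30.0
```

>>> step_arm:
  commands:
    - {"translation": [0, 0, 0], "roll": 0}
    - {"translation": [0, 0, 0], "roll": 0}
    - {"translation": [0, 0, 0], "roll": 0}
    - {"translation": [0, 0, 0], "roll": 0}
    - {"translation": [0, 0, 0], "roll": 0}
    - {"translation": [0, 0, 0], "roll": 0}
    - {"translation": [0, 0, 0], "roll": 0}
    - {"translation": [0, 0, 0], "roll": 0}
    - {"translation": [0, 0, -10], "roll": 0}
    - {"translation": [0, 0, -20], "roll": 0}
    - {"translation": [0, 0, -30], "roll": 0}
    - {"translation": [0, 0, -30], "roll": 0}
    - {"translation": [0, 0, -30], "roll": 0}
    - {"translation": [0, 0, -20], "roll": 0}
    - {"translation": [-30, 0, 0], "roll": 0}
    - {"translation": [-35, 0, 0], "roll": 0}
    - {"translation": [-35, 0, 0], "roll": 0}
    - {"translation": [0, 0, 0], "roll": 0}
  fingers: 0.6

```text
time: 26.18
tool_pos: [0.4275, 0.1018, 0.2301]
tool_rot: [-3.141, 0.003, 0.825]
contact_force: [0.4, 0.1, 0.3]
opening: 0.0548
grip_force: 0.0
```

```bash
python3 - <<'E'
from h import *
im=read_camera("top")[:,:,::-1]
cv2.imwrite("pics/t3.png",im)
cv2.imwrite("pics/c3.png",cv2.resize(im[110:310,100:340],None,fx=3,fy=3,interpolation=cv2.INTER_CUBIC))
E
python3 dial.py pics/t3.png|head -2
```

```text
(0.5932, 0.0316) marks [ 92.5 102.5 112.  122.  131.5 141.5 151.  161.5 173.  183.  193.  203.5
 214.  224.  318.  328.  338.  347.5 358. ] line 157.53668992669398 [np.float64(162.0), np.float64(150.5), np.float64(161.5), np.float64(153.0)]
```

View pics/c3.png

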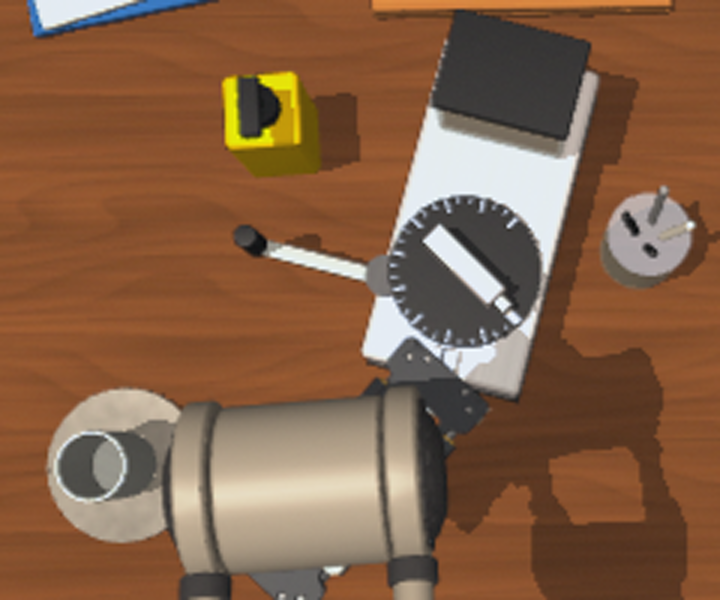

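The lever is home again, with the knob at full-frame (182,189) as at the start. The dial marks are unchanged and the tumbler stands on the tray.

```bash
python3 -c "
from cell import *
print(hand_in())"
```

```text
the job is handed in; nothing more can be done
None
```

Job handed in at about 26 s: the tumbler stands upright on the tray, the dial reads 60° to within about 1°, and the lever was swung to its stop and sprang fully home, with the bystanders untouched.

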